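# Chock the rocking slide warmer

## Task

The slide warmer rocks because its front-left foot is too short. With the fingertips, press down on the casing above that foot to feel it rock, then gently push the orange wedge along the bench, thin end first, under that foot until the warmer stands level and no longer rocks, without shoving the warmer along. Finish by pressing firmly down on that corner again and keep holding it pressed as the program ends; lift nothing and leave the other things on the bench alone.

Things in the scene. Friction and masses are not known exactly. Their poses are not given: they have to be found in the camera images.
- warmer: slide warmer: low white box, dark warming plate on top (3 mm proud), black control panel in front. Casing 200 deep (x) x 260 wide (y) mm, underside 18 mm and top 74 mm above the bench; 1.9 to 3 kg, will not slide if the wedge is pushed with up to 10 N. Origin on the bench under its middle; x points from front to back, y to its left (front-left as the robot sees it), z up. Four square rubber feet
- corner_top (a point): the place to press: on the flat casing top, 74 mm above the bench, right above the middle of the short front-left foot, 24 mm in from the front and left edges. Pressed with 2 to 4 N this corner sinks 4 to 7 mm (not known beforehand) until the foot meets the bench; let go, the warmer rocks back level. A firm final press is 6 to 15 N
- foot_front (a point): point at bench height below the middle of the short foot's front face, 16 mm behind the casing's front. The foot is 16 x 16 mm, 18 mm long, and hangs 4 to 7 mm clear of the bench (not known beforehand) while the warmer is level; the other three feet stand on the bench. Same axes as the warmer
- wedge: loose orange wedge on the bench in front of the short foot, thin end towards it: 80 long (x) x 44 wide (y) mm, 16 mm high at the heel, falling evenly to 2 mm at the tip, 35 to 70 g. Origin in the middle of its underside; x points to the tip, z up. Pushed along its x it runs under the foot
- wedge_heel (a point): middle of the wedge's upright heel face, the face to push on: 8 mm above the bench, 40 mm behind the wedge's origin. It slides with under 1 N until it meets the foot; then the push needed rises steeply: snug at 3 to 10 N; forced on beyond about 12 N it shoves the whole warmer along
- wedge_tip (a point): middle of the wedge's thin edge, at bench height, 40 mm ahead of its origin
- pen: white marker pen with a blue cap lying on the bench, 130 mm long, 15 mm high; origin under its middle. Not to be disturbed
- slide_box: blue slide box, 87 x 102 x 35 mm; origin under its middle. Not to be disturbed
- dropper: small amber dropper bottle with a black cap, 36 mm wide, 68 mm high; origin under its middle. Not to be disturbed
- flask: stoppered conical glass flask, 84 mm wide, 138 mm high; origin under its middle. Not to be disturbed
- pipette: white and blue pipette lying on the bench, about 250 mm long, 32 mm high; origin under its middle. Not to be disturbed
Mind the look-alikes: they are no part of the job. Leave any yellow look-alike of the wedge alone.

How it is judged:
On the way:
1. the loose corner has been pressed down until the warmer rocked over (contact force between the fingers and warmer above 1 N and angle between warmer's own z axis and vertical above 0.022 rad), for 0.1 s.
At the end, for the whole second after the job is handed in: fingers press the casing with over 5 N within 50 mm of the point above the short foot, not touching the wedge; the wedge's tip is over 6 mm past the foot's front face and bears over 1 N; under that press the warmer stays level to 0.012 rad (0.7 degrees), at rest (contact force between the fingers and warmer above 5 N and horizontal distance between the grasp point and corner_top below 0.05 m and contact force between wedge and warmer above 1 N and contact force between the fingers and wedge below 0.3 N and angle between warmer's own z axis and vertical below 0.012 rad and x of wedge_tip in the frame of foot_front above 0.006 m and angular speed of warmer below 0.05 rad/s and linear speed of wedge below 0.01 m/s); the arm keeps its last pose, push and grip.
It fails at once if the wedge was lifted off the bench (height (world z) of wedge above 0.008 m).
It fails at once if the wedge was gripped hard or rammed (over 30 N) (contact force between the fingers and wedge above 30 N).
It fails at once if the warmer was lifted (height (world z) of warmer above 0.012 m or angle between warmer's own z axis and vertical above 0.15 rad).
It fails at once if the warmer was shoved more than 10 mm (distance of warmer from where it was at the start of the episode above 0.01 m).
It fails at once if a bystander was moved more than 20 mm (distance of any of pen, slide_box, dropper, flask, pipette from where it was at the start of the episode above 0.02 m).
It also fails if it takes over 64 s, if anything falls off the work surface, if the arm or the gripper's body presses on something with over 40 N, if the wrist force passes 120 N, or if a joint passes its speed limit or range.

## Robot

A 6-joint arm with a two-finger parallel gripper is mounted at the origin on the work surface. World frame = base frame: x ahead of the robot, y to its left, z up, the work surface at z = 0. Lengths are in m, angles in rad, forces in N, time in s.
With the tool pointing down it reaches from about 0.375 to 0.975 m from the base axis. Payload 3.8 kg.
Tool frame: the origin (TCP) lies where the fingers leave the gripper's body, on its centre line; the fingertips stand 64 mm ahead of it and the grasp point (between the pads) lies 45 mm ahead of it; x points along the fingers, y is the direction in which the jaws open and shut, and the axes are right-handed (so a half turn about x gives the same grasp; the last joint's range is limited). The gripper opens to 88 mm and grips with 3 to 60 N. Pads are 18 mm wide; open, the fingers measure 123 mm over their backs; the gripper's body (75 mm by 187 mm) begins 45 mm behind the grasp point.
Start: joints at [1.133, 0.264, 1.604, -0, 1.274, -0.037], TCP at [0.263, 0.622, 0.303] pointing down, gripper open.
Joint ranges: [-2.63, 2.63], [-0.94, 2.18], [0.31, 2.57], [-1.31, 4.45], [0, 2.66], [-2.55, 2.55]. Speed limits (rad/s): [2.57, 2.57, 3.14, 3.14, 3.14, 3.14].

## Interface

Orientations are given as a unit quaternion [w, x, y, z].
In Python, from station import env gives the robot as it stands. Calls block until the motion is done:
- env.reach(position, orientation): joint-space move of the TCP to a pose.
- env.servo_line(position, orientation=None, vel=0.15): straight line of the TCP; orientation=None keeps the orientation; vel is the mean speed in m/s.
- env.movej(angles): joint-space move.
- env.command_gripper(opening, effort=None): opening from 0.0 (shut) to 1.0 (fully open); effort is the grip in N (None keeps the last); returns when the fingers have stopped.
- env.pause(seconds).
- env.solve_ik(position, orientation): joint angles nearest the present ones, or None.
- env.grab_frame(name): name is "side" or "top" or "wrist"; returns a dict with "image" (400x640x3 uint8, blue, green, red), "range_z" (400x640 float32, m along the optical axis (not along the pixel's ray), 0 where there is no reading), "K" (3x3 intrinsics, pixels), "distortion" ([k1, k2, p1, p2, k3] as OpenCV has them; the pictures are not rectified), "rvec" (rotation vector, rad) and "tvec" (3), from world to camera coordinates, as OpenCV has them. Camera axes: x right, y down, z forward; pixel columns grow to the right and rows downward; lengths in m; the calibration is good to about 2 mm. A picture is of the moment at which its call begins.
A pose or a line that the arm cannot do raises env.IKError and nothing moves.
- env.hand_in(): hands the job in, once; it reports no verdict.
Readings, each from a call of its own:
- env.get_clock(): time.
- env.get_q(): joint angles.
- env.get_dq(): joint speeds.
- env.get_joint_torque(): joint torques, N m.
- env.get_tcp_pos(): TCP position.
- env.get_orientation(): TCP orientation.
- env.get_ft_force(): force on the tool from outside, world axes, zero at the start.
- env.get_moment(): the same for the moment, N m.
- env.get_grip_width(): opening from 0.0 (shut) to 1.0 (fully open).
Only numpy, scipy, OpenCV 4.12 (cv2) and the standard library are available. Lean on these libraries where they do the work, as an engineer would, in place of code of your own. Each camera call takes 0.05 s, during which the arm holds its last target.

## Working session

There is one attempt and no reset: what is moved stays moved. The work goes in short steps, each a Python script; the robot and the scene stay as the last script left them, time stands still between calls to the robot, and variables do not carry over. Pictures are saved under pics/ and viewed, and the job is handed in when it is done.

```bash
ls; mkdir -p pics; python3 - <<'E'
from station import env
import cv2,numpy as np
for n in ["side","top","wrist"]:
    f=env.grab_frame(n); cv2.imwrite(f"pics/{n}0.png",f["image"]); np.savez(f"{n}0.npz",**f)
    R=cv2.Rodrigues(np.array(f["rvec"]))[0]; print(n,(-R.T@np.array(f["tvec"]).ravel()).round(3),R[2].round(2),f["K"][0][0])
print(env.get_clock(),env.get_orientation(),env.get_ft_force())
E
```

```text
pics
side [0.444 0.797 0.64 ] [ 0.12 -0.79 -0.61] 375.9844601405704
top [0.522 0.039 1.007] [ 0.08 -0.01 -1.  ] 416.6076125481334
wrist [0.193 0.651 0.384] [ 0.27 -0.11 -0.96] 302.7457045296934
0.15 [ 0.69280756  0.1401666   0.69309732 -0.14137579] [-0.11778267  0.66669337  0.31398447]
```

View pics/top0.png

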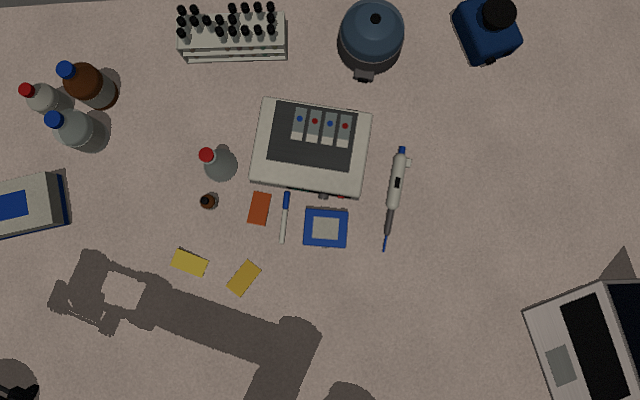

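View pics/side0.png

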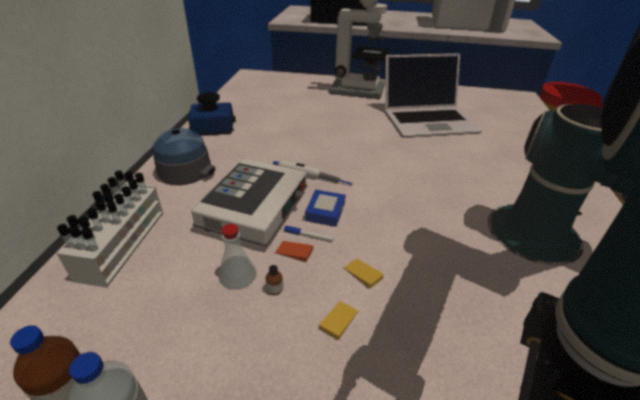

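The top view shows the warmer at (310,147). The only orange wedge is at (259,208). The look-alikes are the yellow blocks at (190,262) and (244,278). The pen is beside the wedge at (285,217), with the slide box at (325,228), dropper at (208,201), flask at (218,163) and pipette at (397,195). I choose the orange wedge and will measure it in a close crop.

```bash
cat > h.py <<'E'
import cv2,numpy as np
def load(n):
    f=dict(np.load(n)); return f
def deproj(f,uv,z=None):
    """pixel -> world, on plane z (if given) or with range"""
    uv=np.atleast_2d(np.array(uv,float))
    p=cv2.undistortPoints(uv.reshape(-1,1,2),f["K"],f["distortion"]).reshape(-1,2)
    R=cv2.Rodrigues(np.array(f["rvec"]))[0]; t=np.array(f["tvec"]).ravel()
    c=-R.T@t; d=np.c_[p,np.ones(len(p))]@R
    if z is not None: s=(z-c[2])/d[:,2]
    else: s=np.array([f["range_z"][int(round(v)),int(round(u))] for u,v in uv])
    return c+d*s[:,None]
def proj(f,P): return cv2.projectPoints(np.atleast_2d(np.array(P,float)),np.array(f["rvec"]),np.array(f["tvec"]),f["K"],f["distortion"])[0].reshape(-1,2)
E
python3 - <<'E'
from h import *
f=load("top0.npz"); im=f["image"]
hsv=cv2.cvtColor(im,cv2.COLOR_BGR2HSV)
cv2.imwrite("pics/topcrop.png",cv2.resize(im[80:260,190:410],None,fx=3.6,fy=3.3,interpolation=cv2.INTER_CUBIC)[:, :800])
m=((hsv[...,0]<14)&(hsv[...,1]>150)&(hsv[...,2]>90)).astype(np.uint8)
n,l,s,c=cv2.connectedComponentsWithStats(m)
for i in range(1,n):
    if s[i,4]>30: print(s[i],c[i])
i=[i for i in range(1,n) if abs(c[i]-[259,208]).max()<8][0]
ys,xs=np.where(l==i)
W=deproj(f,np.c_[xs,ys]);print("wedge z",np.percentile(W[:,2],[5,50,95]))
r=cv2.minAreaRect(W[:,:2].astype(np.float32));print(r,cv2.boxPoints(r))
# z profile along x
for x0 in np.arange(W[:,0].min(),W[:,0].max(),.01):
    k=(W[:,0]>=x0)&(W[:,0]<x0+.01); print(round(x0,3),W[k,2].mean().round(4),W[k,1].mean().round(4))
# warmer top via range
v,u=np.mgrid[85:210,235:385]; uv=np.c_[u.ravel(),v.ravel()]
P=deproj(f,uv); k=(P[:,2]>.066)&(P[:,2]<.085)
img=np.zeros(im.shape[:2],np.uint8); img[uv[k,1],uv[k,0]]=1
n,l,s,c=cv2.connectedComponentsWithStats(img); j=1+s[1:,4].argmax(); print(s[j])
kk=l[uv[:,1],uv[:,0]]==j
r=cv2.minAreaRect(P[kk,:2].astype(np.float32)); print(r,cv2.boxPoints(r),np.median(P[kk,2]))
E
```

```text
[ 18  82  13  13 126] [24.07142857 88.58730159]
[199 147  14  15 166] [205.47590361 154.02409639]
[247 191  24  35 582] [258.63058419 207.94158076]
wedge z [0.0015914  0.00881949 0.01606862]
((0.5804767608642578, 0.11767102777957916), (0.1788138896226883, 0.07853785157203674), 77.01056671142578) [[0.52211654 0.03937839]
 [0.59864473 0.02172533]
 [0.638837   0.19596367]
 [0.5623088  0.21361673]]
0.522 1.0071 0.0394
0.532 nan nan
0.542 nan nan
0.552 0.0147 0.1827
0.562 0.0143 0.1875
0.572 0.012 0.1856
0.582 0.0104 0.1822
0.592 0.0084 0.1818
0.602 0.0064 0.1797
0.612 0.0044 0.1774
0.622 0.0027 0.1765
0.632 0.0011 0.187
[ 248   96  125  102 9779]
((0.729813814163208, 0.05388817936182022), (0.2610560357570648, 0.20333269238471985), 79.5036392211914) [[ 0.60607004 -0.05593477]
 [ 0.80600023 -0.09297651]
 [ 0.8535576   0.16371113]
 [ 0.6536274   0.20075287]] 0.07540852931433717<stdin>:15: RuntimeWarning: Mean of empty slice.
  ret = ret.dtype.type(ret / rcount)
```

View pics/topcrop.png

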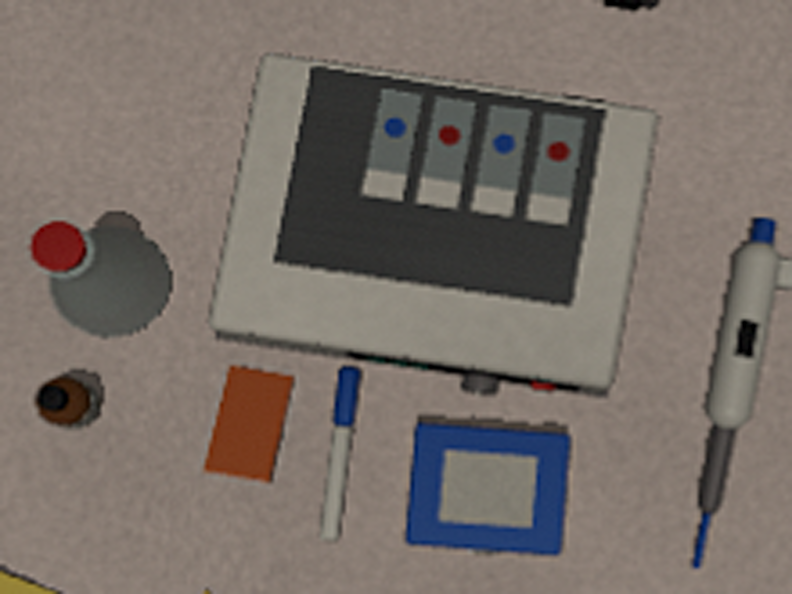

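The crop confirms the choice: a single orange wedge, bright tip end towards the warmer's front-left corner, with its height falling from 16 to 2 mm towards +x. Next I measure the wedge and its neighbours accurately.

```bash
python3 - <<'E'
from h import *
f=load("top0.npz"); im=f["image"]
hsv=cv2.cvtColor(im,cv2.COLOR_BGR2HSV)
m=((hsv[...,0]<14)&(hsv[...,1]>150)&(hsv[...,2]>90)).astype(np.uint8)
n,l,s,c=cv2.connectedComponentsWithStats(m)
i=[i for i in range(1,n) if abs(c[i]-[259,208]).max()<8][0]
ys,xs=np.where(l==i)
W=deproj(f,np.c_[xs,ys],.009)
r=cv2.minAreaRect(W[:,:2].astype(np.float32));print(r,cv2.boxPoints(r), W.mean(0))
P=deproj(f,np.c_[xs,ys]);P=P[P[:,2]<.02]
A=np.c_[P[:,:2],np.ones(len(P))]; g=np.linalg.lstsq(A,P[:,2],rcond=None)[0]; print("slope dir deg",np.degrees(np.arctan2(-g[1],-g[0])),np.hypot(*g[:2]))
print("z bench", deproj(f,[[270,250],[230,230]]).round(4))
print("dropper cap",deproj(f,[204,201],.068),"flask stopper",deproj(f,[206,154],.138),"flask base?",deproj(f,[220,163],.05))
# points in regions by height
v,u=np.mgrid[140:235,190:300]; uv=np.c_[u.ravel(),v.ravel()]; P=deproj(f,uv)
for nm,ub,vb,zl in [("dropper",(195,225),(188,215),.02),("flask",(192,240),(142,186),.06),("flasklow",(192,240),(142,186),.02),("pen",(275,295),(185,245),.005)]:
    k=(uv[:,0]>ub[0])&(uv[:,0]<ub[1])&(uv[:,1]>vb[0])&(uv[:,1]<vb[1])&(P[:,2]>zl)&(P[:,2]<.2)
    print(nm,k.sum(),P[k].min(0).round(3),P[k].max(0).round(3))
E
python3 - <<'E'
from station import env
from scipy.spatial.transform import Rotation as R
q=env.get_orientation(); print(R.from_quat(np:=[q[1],q[2],q[3],q[0]]).as_matrix().round(2))
E
```

```text
((0.5949195027351379, 0.18169964849948883), (0.04368049278855324, 0.07793787121772766), 76.95703887939453) [[0.552027   0.16921744]
 [0.6279541  0.15162829]
 [0.637812   0.19418186]
 [0.5618849  0.21177101]] [0.59479013 0.18173972 0.009     ]
slope dir deg -11.182454785559536 0.1836110349707004
z bench [[ 4.935e-01  1.564e-01  1.000e-04]
 [ 5.432e-01  2.530e-01 -9.000e-04]]
dropper cap [[0.60850327 0.29779578 0.068     ]] flask stopper [[0.70225527 0.27496556 0.138     ]] flask base? [[0.69845477 0.26570609 0.05      ]]
dropper 217 [0.592 0.281 0.02 ] [0.628 0.317 0.073]
flask 456 [0.676 0.252 0.06 ] [0.725 0.3   0.141]
flasklow 855 [0.665 0.239 0.02 ] [0.737 0.313 0.141]
pen 305 [0.531 0.092 0.006] [0.644 0.137 0.075]
[[-0.    0.39  0.92]
 [-0.    0.92 -0.39]
 [-1.   -0.   -0.  ]]
```

Measured:

| Item | Value |
|---|---|
| Warmer yaw | -10.5° |
| corner_top | about (0.674, 0.172) |
| foot_front | about (0.667, 0.173) |
| Wedge centre | (0.595, 0.182) |
| Wedge yaw | about -12° (78 x 44 mm, as given) |

For the press I'll line the jaws up with the warmer's x, because the flask stands next to the corner. First I check IK, then do the press.

```bash
cat >> h.py <<'E'
from scipy.spatial.transform import Rotation as Rot
def quat(x,y):
    x=np.array(x,float);x/=np.linalg.norm(x);y=np.array(y,float);y-=x*(x@y);y/=np.linalg.norm(y)
    q=Rot.from_matrix(np.c_[x,y,np.cross(x,y)]).as_quat(); return [q[3],q[0],q[1],q[2]]
a=np.radians(-10.5); WX=np.array([np.cos(a),np.sin(a),0]); WY=np.array([-np.sin(a),np.cos(a),0])
C=np.array([.7298,.0539,0]); CT=C-.076*WX+.106*WY; FF=C-.084*WX+.106*WY
QP=quat([0,0,-1],-WX)          # press: jaws along warmer x
def QW(yaw,tilt):              # push: jaws across, fingers leaning forward
    d=np.array([np.cos(yaw),np.sin(yaw),0]); l=np.array([-d[1],d[0],0])
    return quat(np.sin(tilt)*d-np.array([0,0,np.cos(tilt)]),l)
def force(env,n=6):
    F=[]
    for _ in range(n): env.pause(.01); F.append(env.get_ft_force())
    return np.mean(F,0)
E
python3 - <<'E'
from h import *
from station import env
print(CT,FF)
for nm,p,q in [("hover",CT+[0,0,.22],QP),("press",CT+[0,0,.13],QP),("push",[.54,.19,.069],QW(np.radians(-11.5),np.radians(15)))]:
    s=env.solve_ik(list(p),q); print(nm,None if s is None else np.round(s,2))
env.command_gripper(0.0,10)
env.reach(list(CT+[0,0,.22]),QP)
print(env.get_clock(),env.get_tcp_pos(),force(env),env.get_grip_width())
f=env.grab_frame("wrist");cv2.imwrite("pics/w1.png",f["image"]);np.savez("w1.npz",**f)
E
```

```text
[0.67438959 0.17197492 0.        ] [0.66652355 0.1734328  0.        ]
hover None
press None
push [ 0.36  0.24  2.14 -0.27  0.55 -0.79]Traceback (most recent call last):
  File "<stdin>", line 7, in <module>
station.IKError: the arm cannot take that pose within its joint ranges
```

```bash
python3 - <<'E'
from h import *
from station import env
for deg in range(-180,180,15):
    t=np.radians(deg); y=[np.cos(t),np.sin(t),0]
    for z in (.22,.132):
        s=env.solve_ik(list(CT+[0,0,z]),quat([0,0,-1],y)); print(deg,z,None if s is None else np.round(s,2))
print(env.get_clock())
E
```

```text
-180 0.22 None
-180 0.132 None
-165 0.22 None
-165 0.132 None
-150 0.22 None
-150 0.132 None
-135 0.22 None
-135 0.132 None
-120 0.22 [ 0.21  0.36  1.64 -0.    1.15  2.31]
-120 0.132 [ 0.21  0.44  1.7  -0.    1.    2.31]
-105 0.22 [ 0.21  0.36  1.64 -0.    1.15  2.05]
-105 0.132 [ 0.21  0.44  1.7  -0.    1.    2.05]
-90 0.22 [ 0.21  0.36  1.64 -0.    1.15  1.78]
-90 0.132 [ 0.21  0.44  1.7  -0.    1.    1.78]
-75 0.22 [ 0.21  0.36  1.64 -0.    1.15  1.52]
-75 0.132 [ 0.21  0.44  1.7  -0.    1.    1.52]
-60 0.22 [ 0.21  0.36  1.64 -0.    1.15  1.26]
-60 0.132 [ 0.21  0.44  1.7  -0.    1.    1.26]
-45 0.22 [ 0.21  0.36  1.64 -0.    1.15  1.  ]
-45 0.132 [ 0.21  0.44  1.7  -0.    1.    1.  ]
-30 0.22 [ 0.21  0.36  1.64 -0.    1.15  0.74]
-30 0.132 [ 0.21  0.44  1.7  -0.    1.    0.74]
-15 0.22 [ 0.21  0.36  1.64 -0.    1.15  0.48]
-15 0.132 [ 0.21  0.44  1.7  -0.    1.    0.48]
0 0.22 [ 0.21  0.36  1.64 -0.    1.15  0.21]
0 0.132 [ 0.21  0.44  1.7  -0.    1.    0.21]
15 0.22 [ 0.21  0.36  1.64 -0.    1.15 -0.05]
15 0.132 [ 0.21  0.44  1.7  -0.    1.   -0.05]
30 0.22 [ 0.21  0.36  1.64 -0.    1.15 -0.31]
30 0.132 [ 0.21  0.44  1.7  -0.    1.   -0.31]
45 0.22 [ 0.21  0.36  1.64 -0.    1.15 -0.57]
45 0.132 [ 0.21  0.44  1.7  -0.    1.   -0.57]
60 0.22 [ 0.21  0.36  1.64 -0.    1.15 -0.83]
60 0.132 [ 0.21  0.44  1.7  -0.    1.   -0.83]
75 0.22 [ 0.21  0.36  1.64 -0.    1.15 -1.1 ]
75 0.132 [ 0.21  0.44  1.7  -0.    1.   -1.1 ]
90 0.22 [ 0.21  0.36  1.64 -0.    1.15 -1.36]
90 0.132 [ 0.21  0.44  1.7  -0.    1.   -1.36]
105 0.22 [ 0.21  0.36  1.64 -0.    1.15 -1.62]
105 0.132 [ 0.21  0.44  1.7  -0.    1.   -1.62]
120 0.22 [ 0.21  0.36  1.64 -0.    1.15 -1.88]
120 0.132 [ 0.21  0.44  1.7  -0.    1.   -1.88]
135 0.22 [ 0.21  0.36  1.64 -0.    1.15 -2.14]
135 0.132 [ 0.21  0.44  1.7  -0.    1.   -2.14]
150 0.22 [ 0.21  0.36  1.64 -0.    1.15 -2.4 ]
150 0.132 [ 0.21  0.44  1.7  -0.    1.   -2.4 ]
165 0.22 None
165 0.132 None
1.45
```

Jaws exactly along the warmer's x would exceed joint 6's range or bring the camera near the flask. A jaw direction of 145° is reachable, points the camera towards the robot and clears the flask.

```bash
cat >> h.py <<'E'
_t=np.radians(145); QP=quat([0,0,-1],[np.cos(_t),np.sin(_t),0])
E
python3 - <<'E'
from h import *
from station import env
env.reach(list(CT+[0,0,.2]),QP)
print(env.get_clock(),env.get_tcp_pos(),force(env),env.get_grip_width())
f=env.grab_frame("wrist");cv2.imwrite("pics/w1.png",f["image"]);np.savez("w1.npz",**f)
f=env.grab_frame("side");cv2.imwrite("pics/s1.png",cv2.resize(f["image"][130:330,140:440],None,fx=2.5,fy=2.5))
E
```

```text
3.6583 [0.67429098 0.17267979 0.20021075] [-0.03963129  0.01499899  0.14107789] 0.0026177154442245916
```

View pics/w1.png

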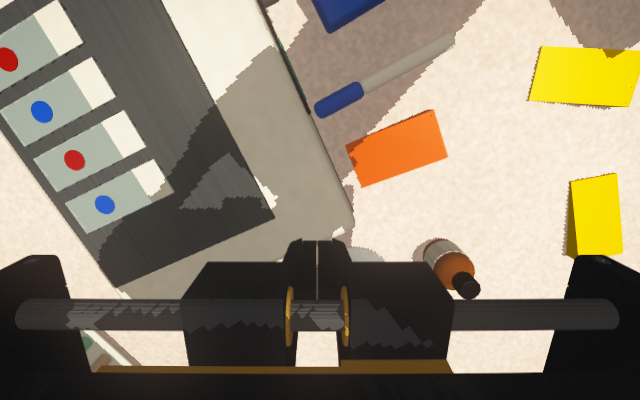

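View pics/s1.png

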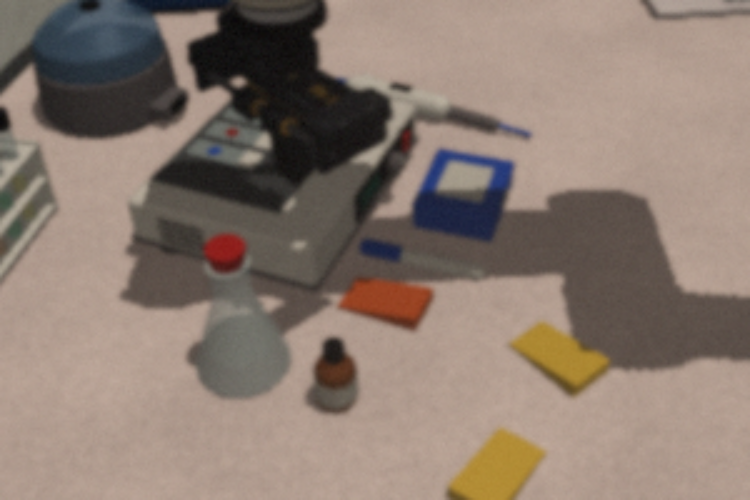

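The wrist view shows the wedge at (397,148), the warmer's front-left corner near (352,225) and the fingers over that corner at (317,245). The flask is clear of the hand in the side view. I cross-check the wedge with this camera, then press.

```bash
python3 - <<'E'
from h import *
from station import env
f=load("w1.npz"); hsv=cv2.cvtColor(f["image"],cv2.COLOR_BGR2HSV)
m=((hsv[...,0]<16)&(hsv[...,1]>150)&(hsv[...,2]>90)).astype(np.uint8)
n,l,s,c=cv2.connectedComponentsWithStats(m); 
i=[i for i in range(1,n) if abs(c[i]-[397,148]).max()<20][0]
ys,xs=np.where(l==i); P=deproj(f,np.c_[xs,ys]); P=P[np.abs(P[:,2]-.008)<.012]
r=cv2.minAreaRect(P[:,:2].astype(np.float32)); print(r, P[:,2].min(),P[:,2].max()); print(cv2.boxPoints(r))
print("corner",deproj(f,[[352,225]],.074),"expect",C-.1*WX+.13*WY)
F0=force(env,10); z=.148
p=CT.copy(); p[2]=z; env.servo_line(list(p),vel=.08); print(env.get_clock(),force(env)-F0)
log=[]
for k in range(50):
    z-=.001; p[2]=z; env.servo_line(list(p),vel=.03); F=force(env,3)-F0; log.append((round(z,4),round(env.get_tcp_pos()[2],4),F.round(1).tolist()))
    if F[2]>6.5: break
    if z<.118: break
for x in log[::1]: 
    if abs(x[2][2])>.4: print(x)
env.pause(.4); print(force(env)-F0,env.get_clock())
f=env.grab_frame("side");cv2.imwrite("pics/s2.png",cv2.resize(f["image"][130:330,140:440],None,fx=2.5,fy=2.5))
E
```

```text
((0.5931991338729858, 0.18329091370105743), (0.0479029044508934, 0.08014176040887833), 77.59547424316406) -0.0010307092147431307 0.01773106367743521
[[0.5489186  0.16850632]
 [0.6271895  0.15129086]
 [0.63747966 0.1980755 ]
 [0.55920875 0.21529096]]
corner [[0.6560204  0.19377993 0.074     ]] expect [0.65516513 0.19994669 0.        ]
4.6917 [ 0.39717788  0.28084326 -0.0059629 ]
(0.145, np.float64(0.1449), [0.7, 0.2, 0.5])
(0.138, np.float64(0.1381), [0.2, -0.1, 1.2])
(0.137, np.float64(0.1372), [-0.5, 0.2, 2.1])
(0.136, np.float64(0.1361), [-1.0, 1.7, 2.1])
(0.135, np.float64(0.135), [-0.4, 1.1, 2.5])
(0.134, np.float64(0.1339), [-0.4, 1.6, 2.6])
(0.133, np.float64(0.1329), [-0.3, 1.6, 2.3])
(0.132, np.float64(0.1326), [-2.3, 1.2, 5.4])
(0.131, np.float64(0.1324), [-4.1, 1.0, 9.0])
[-3.97851865  0.91474955  8.70910699] 9.8667
```

The corner touched at TCP z ≈ 0.138 and bottomed at 0.1325. That is a rock of about 5.5 mm, or 0.045 rad, held for 0.4 s. I expect the wedge to meet the foot about 20 mm past its front face. Now I back off and push the wedge.

```bash
python3 - <<'E'
from h import *
from station import env
p=CT.copy(); p[2]=.21; env.servo_line(list(p),vel=.15)
yaw=np.radians(-12); tl=np.radians(12); Q=QW(yaw,tl); d=np.array([np.cos(yaw),np.sin(yaw),0]); xt=np.sin(tl)*d-np.array([0,0,np.cos(tl)])
heel=np.array([.594,.1825,0])-.04*d
T=heel-.034*d+[0,0,.006]; tcp=lambda s: list(T+s*d-.064*xt)
h=np.array(tcp(-.005)); h[2]+=.11
env.reach(list(h),Q)
f=env.grab_frame("top");cv2.imwrite("pics/t3.png",cv2.resize(f["image"][80:280,190:410],None,fx=3.5,fy=3)); np.savez("t3.npz",**f)
env.servo_line(tcp(0),Q,vel=.12)
print(env.get_clock(),env.get_tcp_pos(),tcp(0),force(env,10))
f=env.grab_frame("wrist");cv2.imwrite("pics/w3.png",f["image"])
f=env.grab_frame("side");cv2.imwrite("pics/s3.png",cv2.resize(f["image"][130:330,140:440],None,fx=2.5,fy=2.5))
E
```

```text
13.0167 [0.50928622 0.20091992 0.06934635] [np.float64(0.5086015049672727), np.float64(0.20065201047595096), np.float64(0.06860144644696357)] [ 0.00656747 -0.03343444  0.40592022]
```

View pics/w3.png

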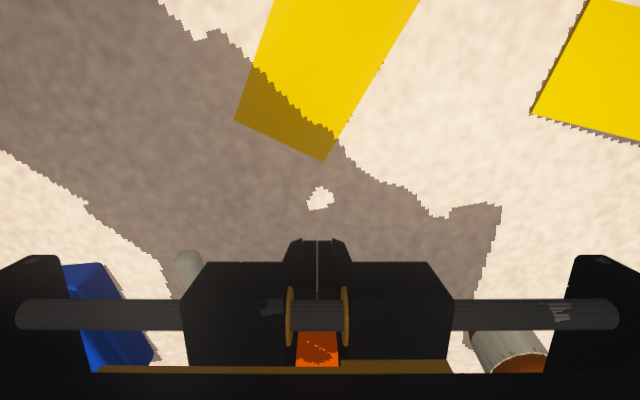

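View pics/s3.png

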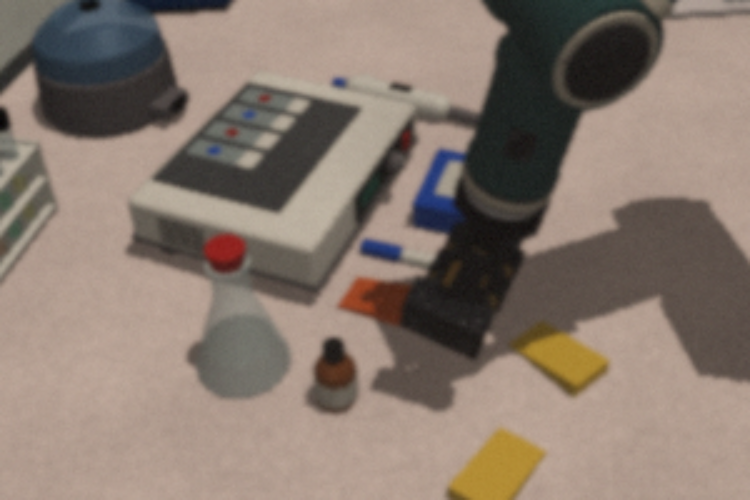

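The wrist view shows the fingers centred behind the wedge's heel at (317,350), with the pen and slide box under or outside the hand. The side view shows it clear of the dropper. I push now, watching the force.

```bash
python3 - <<'E'
from h import *
from station import env
yaw=np.radians(-12); tl=np.radians(12); Q=QW(yaw,tl); d=np.array([np.cos(yaw),np.sin(yaw),0]); xt=np.sin(tl)*d-np.array([0,0,np.cos(tl)])
heel=np.array([.594,.1825,0])-.04*d
T=heel-.034*d+[0,0,.006]; tcp=lambda s: list(T+s*d-.064*xt)
F0=force(env,10); s=0; log=[]; st=.003
while s<.105:
    s+=st if s<.06 else (.0015 if not log or log[-1][2]>-2 else .0007)
    env.servo_line(tcp(s),Q,vel=.06 if s<.06 else .03)
    F=force(env,4)-F0; fd=F@d
    log.append((round(s,4),round(float((np.array(env.get_tcp_pos())-tcp(0))@d),4),round(fd,2),round(F[2],2)))
    if fd<-5.5 or env.get_clock()>40: break
for x in log[::2]+log[-6:]: print(*x)
env.pause(.3); F=force(env,10)-F0; print(F,F@d,env.get_clock())
f=env.grab_frame("top");cv2.imwrite("pics/t4.png",cv2.resize(f["image"][80:280,190:410],None,fx=3.5,fy=3)); np.savez("t4.npz",**f)
f=env.grab_frame("side");cv2.imwrite("pics/s4.png",cv2.resize(f["image"][130:330,140:440],None,fx=2.5,fy=2.5))
E
```

```text
0.003 0.0032 -0.05 -0.0
0.009 0.0092 0.21 0.2
0.015 0.0152 0.17 0.02
0.021 0.0211 0.0 -0.32
0.027 0.0272 0.1 0.01
0.033 0.0332 0.15 -0.01
0.039 0.0392 0.24 0.17
0.045 0.0452 0.05 0.13
0.051 0.0512 -0.35 0.04
0.057 0.0572 -0.24 0.25
0.0615 0.0616 -0.24 -0.49
0.0645 0.0646 0.1 -0.08
0.0675 0.0676 0.05 0.33
0.0705 0.0706 0.32 -0.16
0.0735 0.0736 0.18 0.72
0.0765 0.0766 -0.01 0.07
0.0795 0.0796 -0.15 0.03
0.0825 0.0826 0.21 -0.37
0.0855 0.0848 -5.54 3.55
0.078 0.0781 0.37 0.1
0.0795 0.0796 -0.15 0.03
0.081 0.0811 -0.2 0.04
0.0825 0.0826 0.21 -0.37
0.084 0.0839 -0.83 0.85
0.0855 0.0848 -5.54 3.55
[-4.5940883   0.92969259  3.43805685] -4.686990408103189 24.15
```

View pics/s4.png

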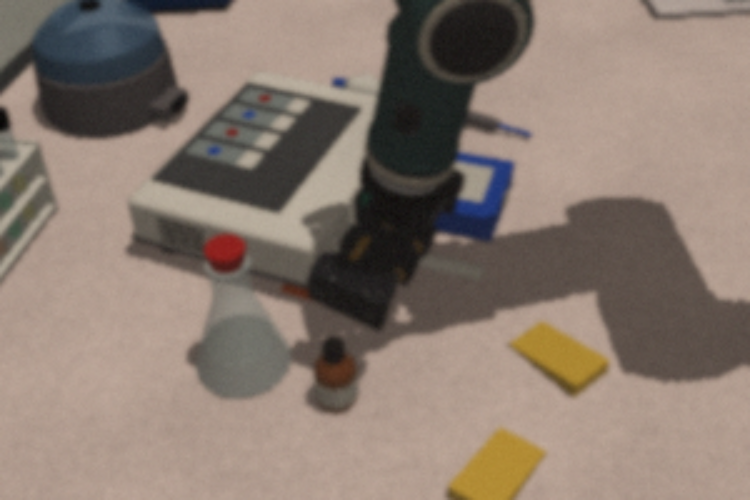

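The push ran freely until s = 0.084, then rose steeply to about 5 N, so the wedge has met the foot. By dead reckoning its tip is about 20–27 mm past the foot's front. I'll firm the push slightly, to about 7 N, then back off and look.

```bash
python3 - <<'E'
from h import *
from station import env
yaw=np.radians(-12); tl=np.radians(12); Q=QW(yaw,tl); d=np.array([np.cos(yaw),np.sin(yaw),0]); xt=np.sin(tl)*d-np.array([0,0,np.cos(tl)])
heel=np.array([.594,.1825,0])-.04*d
T=heel-.034*d+[0,0,.006]; tcp=lambda s: list(T+s*d-.064*xt)
s=.0855
for k in range(5):
    s+=.0005; env.servo_line(tcp(s),Q,vel=.03); F=force(env,5); print(round(s,4),round(F@d,2),F.round(2),round(float((np.array(env.get_tcp_pos())-tcp(0))@d),4))
    if F@d<-6.8: break
env.servo_line(tcp(.05),Q,vel=.08)
p=np.array(tcp(.04)); p[2]=.22; env.servo_line(list(p),Q,vel=.2)
env.reach(list(CT+[0,0,.21]),QP)
print(env.get_clock(),force(env,10))
for n in ["top","side","wrist"]:
    f=env.grab_frame(n); np.savez(n+"5.npz",**f); im=f["image"]
    if n=="side": im=cv2.resize(im[130:330,140:440],None,fx=2.5,fy=2.5)
    if n=="top": im=cv2.resize(im[80:280,190:410],None,fx=3.5,fy=3)
    cv2.imwrite(f"pics/{n}5.png",im)
E
```

```text
0.086 -7.06 [-6.88  1.6   4.93] 0.085
27.3 [-0.37093867 -0.06872058  0.2668281 ]
```

View pics/wrist5.png

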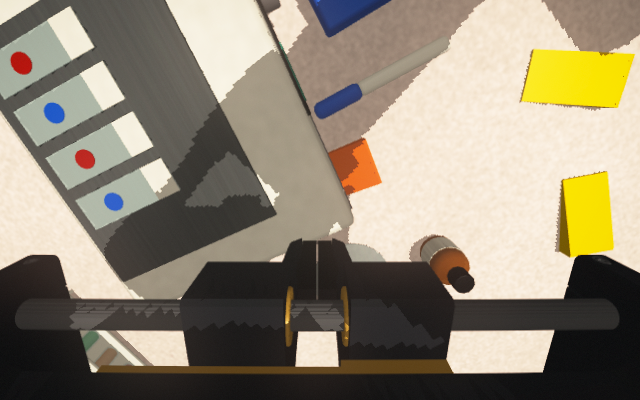

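View pics/side5.png

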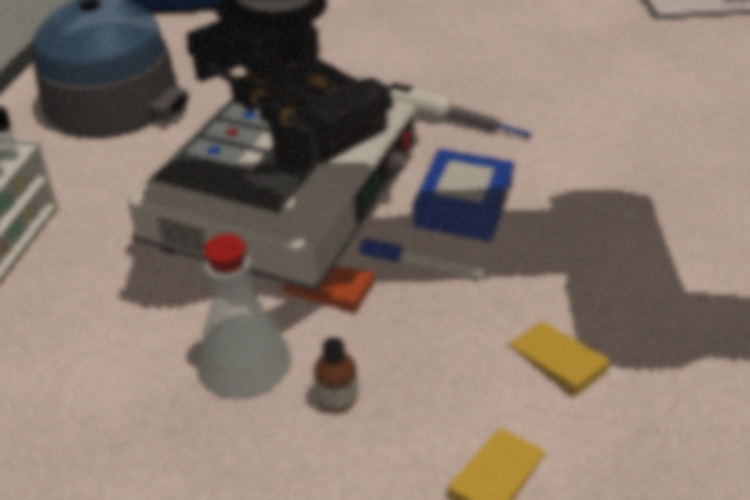

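The wedge now lies under the casing, with its heel corners at about (366,140) and (381,182) in the wrist view. Pen, slide box, dropper and flask look unmoved. I measure the heel's distance, then press.

```bash
python3 - <<'E'
from h import *
from station import env
f=load("wrist5.npz"); H=deproj(f,[[366,140],[381,182]],.016); print(H); h=H.mean(0)
f0=load("w1.npz"); print("corner now",deproj(f,[[352,225]],.074), "old",deproj(f0,[[352,225]],.074))
print("tip past foot mm",1e3*((h-FF)@WX+.080), "lat",1e3*((h-FF)@WY),"wedge yaw",np.degrees(np.arctan2(-(H[0]-H[1])[0],(H[0]-H[1])[1])))
F0=force(env,10); p=CT.copy(); z=.1400; p[2]=.146; env.servo_line(list(p),vel=.1); p[2]=z; env.servo_line(list(p),vel=.04); 
for k in range(30):
    z-=.0005; p[2]=z; env.servo_line(list(p),vel=.02); F=force(env,4)-F0
    if F[2]>.6: print(round(z,4),round(env.get_tcp_pos()[2],4),F.round(2))
    if F[2]>8.5 or z<.125: break
env.pause(.5); print((force(env,10)-F0).round(2),env.get_tcp_pos(),env.get_clock())
for n in ["wrist","side"]:
    f=env.grab_frame(n); np.savez(n+"6.npz",**f); im=f["image"]
    if n=="side": im=cv2.resize(im[130:330,140:440],None,fx=2.5,fy=2.5)
    cv2.imwrite(f"pics/{n}6.png",im)
E
```

```text
[[0.60901686 0.15845118 0.016     ]
 [0.61826189 0.19928961 0.016     ]]
corner now [[0.65689049 0.19701001 0.074     ]] old [[0.6560204  0.19377993 0.074     ]]
tip past foot mm 27.0104540982204 lat -4.290838753080578 wedge yaw 167.24434614946813
0.138 0.1384 [-1.78 -0.65  3.72]
0.1375 0.1383 [-2.81 -0.38  5.95]
0.137 0.1383 [-3.56 -0.95  8.37]
0.1365 0.1383 [-4.76 -1.38  9.69]
[-4.76 -0.9  10.32] [0.67435613 0.17204574 0.13826136] 31.275
```

View pics/wrist6.png

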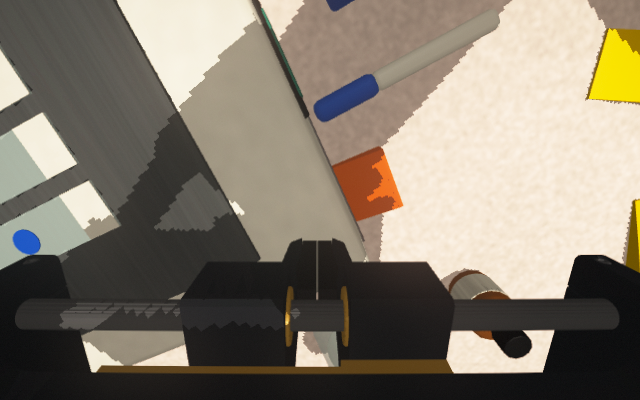

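View pics/side6.png

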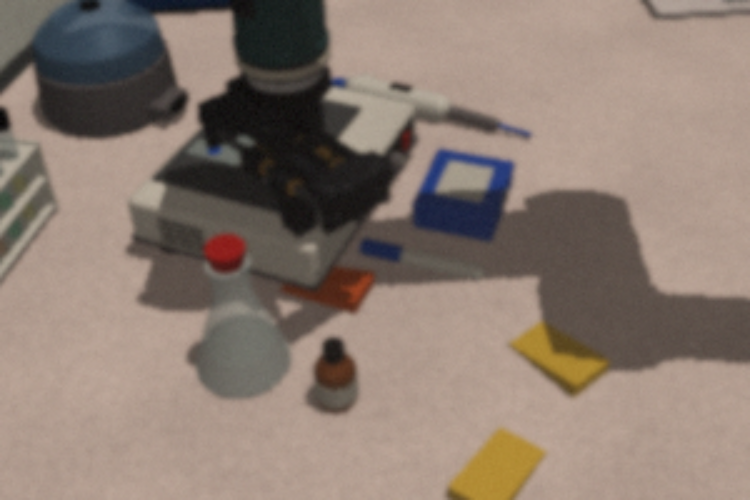

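Under a 10 N press the corner stays at TCP z = 0.1383, where it sank 5.5 mm before. The force is steady and the fingers are well clear of the wedge. Handing in.

```bash
python3 - <<'E'
from station import env
print(env.get_ft_force(),env.get_tcp_pos(),env.get_clock()); env.hand_in()
E
```

```text
[-4.57009802 -0.89798727  8.73450215] [0.67436464 0.17201501 0.13825405] 31.375
the job is handed in; nothing more can be done
```

The warmer no longer rocks: the orange wedge is under the short front-left foot, and the job was handed in at 31.4 s with the fingers still pressing that corner.

- **First press:** the corner sank about 5.5 mm, which is about 0.045 rad of tilt, and I held it there for about 0.4 s.
- **Wedge push:** it slid freely until it met the foot, and I stopped at about 7 N. The wrist camera put its tip about 27 mm past the foot's front face. Both camera checks showed the warmer in the same place to within about 3 mm, which is about the accuracy of the measurement.
- **Final press:** about 10 N upward on the tool, with single readings from 8.7 to 10.3 N. The TCP stayed at z = 0.138 with no sinking, and the fingers were clear of the wedge. The last pictures show the pen, slide box, dropper, flask and pipette undisturbed.

**Disagreements:**
- The 5.5 mm sink predicted the tip at about 20 mm past the foot, not the 27 mm the camera showed. A gap nearer 6 mm and a few millimetres of camera error could explain it. Either figure is well past the 6 mm needed.
- The final press also carried about 4.8 N sideways, and the push showed 3.4–4.9 N upward on the tool. I put both down to friction at the fingertips; nothing moved because of them.

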